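# Bring the laser marker's control console up in order

### The arm

A 7-joint arm with a two-finger parallel gripper is mounted at the origin on the work surface. World frame = base frame: x ahead of the robot, y to its left, z up, the work surface at z = 0. Lengths are in m, angles in rad, forces in N, time in s.
With the tool pointing down it reaches from about 0.4 to 0.875 m from the base axis. Payload 19.3 kg.
Tool frame: the origin (TCP) lies on the centre line of the jaws, within the pads' length; the fingertips stand 14 mm ahead of it and the grasp point (between the pads) lies 5 mm behind it; y points along the fingers, x is the direction in which the jaws open and shut, and the axes are right-handed (so a half turn about y gives the same grasp; the last joint's range is limited). The gripper opens to 85 mm and grips with 20 to 120 N. Pads are 22 mm wide; open, the fingers measure 114 mm over their backs; the gripper's body (76 mm by 85 mm) begins 54 mm behind the grasp point. The pads swing forward as they close: fully open they stand 13 mm farther back than shut.
Start: joints at [-1.203, 0.521, -0.036, 1.599, 0.021, 1.021, -0.113], TCP at [0.265, 0.566, 0.245] pointing down, gripper open.
Joint ranges: [-2.91, 2.91], [-0.3, 2.13], [-1.5, 1.42], [0.17, 2.43], [-1.26, 4.41], [0.16, 1.93], [-2.52, 2.52]. Speed limits (rad/s): [1.89, 1.89, 2.39, 2.39, 3.01, 3.01, 3.01].

### API

Orientations are given as [roll, pitch, yaw] about the fixed x, y, z axes, in that order (R = Rz(yaw) Ry(pitch) Rx(roll)).
In Python, from workcell import monitor, grab_frame, workorder gives the robot as it stands.
- The arm moves only by the tool drive_tool, never from a script. Its argument "steps" is one flat list of numbers, 5 for each row, row after row: the finger opening in mm, from 0 to 85.4, then the shift along the world's x, y, z in mm, then the turn about the world's z in degrees. In form: [fingers, tx, ty, tz, twist, fingers, tx, ty, tz, twist, ...]. A call has exactly 5 rows; each row shifts and turns the commanded pose from where the row before left it; what a row does not reach is not made up. A row lasts 1/12 s, in which the tool goes at most 41.7 mm and 7.16 degrees, less where a joint would pass 70% of its speed; a pose out of reach is approached as far as the arm can. A call is refused whole if a number of a shift passes 41.7 or a number of a turn 7.16, either way. A call with a gripper value outside its range is refused whole. The fingers move at their own pace and stop on an object; "grip_force" is the grip in N (left out, the last holds). Time passes only in rows, so rows that do not move let the fingers close, or fill a call up. It gives the time, the measured TCP pose, the force and the opening at its end, in the units of the state.
- monitor.observe(): the state, without advancing time (a new reading comes with each control period).
- grab_frame(name): name is "scene" or "top"; returns a dict with "frame" (400x640x3 uint8, red, green, blue), "vertical_fov" (degrees; the focal length in pixels is half the picture's height over the tangent of half this angle, whatever the lens; pixels are square), "cx", "cy" (the principal point, pixels), "xyz" and "orientation" of the camera in the world. Camera axes: x right, y down, z forward; pixel columns grow to the right and rows downward; lengths in m; the calibration is good to about 2 mm. A picture is of the moment at which its call begins. There is no depth.
- workorder.job_done(): hands the job in, once; it reports no verdict.
The state is a dict: "clock": time; "qpos": joint angles; "qd": joint speeds; "joint_efforts": joint torques, N m; "position": TCP position; "tool_rot": TCP orientation; "force": force on the tool from outside, world axes, zero at the start; "moment": the same for the moment, N m; "grip_width": finger opening in m.
Only numpy, scipy, OpenCV 4.12 (cv2) and the standard library are available. Lean on these libraries where they do the work, as an engineer would, in place of code of your own. Each camera call takes 0.05 s, during which the arm holds its last target. There are 200 camera calls.

### The job

Start up the laser marker by pressing with the fingertips only: first rock the switch on the loose grey power box fully over to on by pushing down its raised, white-ribbed end, then push the blue button on the console fully in, then the green button fully in, and let go. The buttons latch and stay in. Leave the red and yellow buttons unpressed, and do not pick up or shove aside the power box or the things lying around.

Things in the scene. Friction and masses are not known exactly. Their poses are not given: they have to be found in the camera images.
- switch_box: loose grey plastic power box on rubber feet, 130 x 70 x 40 mm, 0.6 to 1.1 kg; origin at the centre of its underside, x along its length, z up. A black paddle rocker 60 mm (along x) by 28 mm is on its top
- rocker (a joint): angle of the rocker, rad: 0 off, 0.30 fully on. 0 to 0.03 at the start. It stays where it is left; about 2 N on the white rib turns it
- rocker_on (a point): top of the white rib (8 mm round bar across the paddle) on the end to push, 24 mm from the pivot towards the box's +x; raised, about 62 mm above the table when off, 55 mm when fully on
- rocker_off (a point): top of the same kind of rib, black, on the other end; low when off. Not to be pushed
- console: fixed grey console with a dark top plate, 110 (x) x 360 (y) x 50 mm high; origin at the centre of its underside, z up. Four buttons in a row along its y on the top; a brass slug stands on the free right-hand (-y) end
- blue_top (a point): centre of the top face of the blue button (68 mm above the table when out; on the console's 50 mm top, bezel 6 mm high). It goes down with the cap; z up. Which colour sits at which of the four places, 70 mm apart in a row, varies
- blue (a joint): flat-topped 30 mm cap in a 42 mm steel bezel, latching: about 2.5 N moves it down and it stays where it is pushed; m pushed in: 0 out, 0.007 fully in
- green_top (a point): centre of the top face of the green button (68 mm above the table when out; on the console's 50 mm top, bezel 6 mm high). It goes down with the cap; z up. Which colour sits at which of the four places, 70 mm apart in a row, varies
- green (a joint): flat-topped 30 mm cap in a 42 mm steel bezel, latching: about 2.5 N moves it down and it stays where it is pushed; m pushed in: 0 out, 0.007 fully in
- yellow_top (a point): centre of the top face of the yellow button (leave alone) (68 mm above the table when out; on the console's 50 mm top, bezel 6 mm high). It goes down with the cap; z up. Which colour sits at which of the four places, 70 mm apart in a row, varies
- yellow (a joint): flat-topped 30 mm cap in a 42 mm steel bezel, latching: about 2.5 N moves it down and it stays where it is pushed; m pushed in: 0 out, 0.007 fully in. Must stay out
- red_top (a point): centre of the top of the red mushroom stop button, 40 mm across, 78 mm above the table; in the same row, place varies. Leave alone
- red (a joint): m pushed in, sprung (2.5 N to start, 6 N at the 0.007 stop). Must stay out
- slug: loose brass cylinder 26 mm across, 38 mm high, standing on the console's -y end; origin at the centre of its underside. Leave it standing
- sleeve: loose white plastic ring 50 mm across, 42 mm high, standing on the table beyond the power box; origin at the centre of its underside. Leave it
- case: loose flat black case 75 x 130 x 12 mm, lying on the table beyond the console; origin at the centre of its underside. Leave it
Things that resemble listed ones, but are neither listed nor needed, are in the scene too. Several things look just like the switch_box: the one meant starts farthest to the robot's left.

How it is judged:
On the way, in this order (a step that is already met when the one before it is completed fails the run):
1. the power rocker is on (value of joint rocker above 0.24 rad), for 0.1 s.
2. the blue button is in (value of joint blue above 0.0055 m), for 0.1 s.
3. the green button is in (value of joint green above 0.0055 m), for 0.1 s.
At the end, for the whole second after the job is handed in: Rocker turned beyond 0.24 of 0.30 rad; blue and green pushed in beyond 5.5 of 7 mm; yellow and red less than 2 mm in; the power box on the table, at rest, within 30 mm of where it stood; slug, sleeve and case within 20 mm of where they stood (value of joint rocker above 0.24 rad and value of joint each of blue, green above 0.0055 m and value of joint each of yellow, red below 0.002 m and distance of switch_box from where it was at the start of the episode below 0.03 m and height (world z) of switch_box below 0.008 m and linear speed of switch_box below 0.01 m/s and distance of each of slug, sleeve, case from where it was at the start of the episode below 0.02 m); the robot touches nothing.
It fails at once if blue pushed before the power was on (value of joint blue above 0.0025 m and value of joint rocker below 0.24 rad).
It fails at once if green pushed before blue was in (value of joint green above 0.0025 m and value of joint blue below 0.0055 m).
It fails at once if the red or yellow button was pressed (value of joint any of red, yellow above 0.002 m).
It fails at once if the power box was lifted, tipped or shoved more than 30 mm (distance of switch_box from where it was at the start of the episode above 0.03 m or height (world z) of switch_box above 0.008 m or angle between switch_box's own z axis and vertical above 0.2 rad).
It fails at once if the slug, sleeve or case was moved more than 20 mm or tipped (distance of any of slug, sleeve, case from where it was at the start of the episode above 0.02 m or angle between any of slug, sleeve, case's own z axis and vertical above 0.3 rad).
It also fails if it takes over 42 s, if anything falls off the work surface, if the arm or the gripper's body presses on something with over 40 N, if the wrist force passes 120 N, or if a joint passes its speed limit or range.

## Working session

There is one attempt and no reset: what is moved stays moved. The work goes in short steps, Python scripts to look and compute and a tool call to move; the robot and the scene stay as the last step left them, time stands still between calls to the robot, and variables do not carry over. Pictures are saved under pics/ and viewed, about 8 in all and at most 12, crops included, and the job is handed in when it is done.

Besides the shell and the picture viewer there is one more tool, called after "Call:" by a JSON object that holds its "op" and its "data". drive_tool: Moves the arm, as the interface text tells. Its arguments: {"type":"object","properties":{"steps":{"type":"array"},"grip_force":{"type":"number"}},"required":["steps"]}

```bash
mkdir -p pics; cat > h.py <<'E'
import numpy as np, cv2
from scipy.spatial.transform import Rotation as R
from workcell import monitor, grab_frame, workorder
def cam(n):
    g=grab_frame(n); o=g["orientation"]
    g["f"]=200/np.tan(np.radians(g["vertical_fov"])/2); g["R"]=R.from_euler("xyz",o).as_matrix() if np.size(o)==3 else np.array(o)
    return g
def pt(g,u,v,z):
    d=g["R"]@np.array([(u-g["cx"])/g["f"],(v-g["cy"])/g["f"],1]); p=np.array(g["xyz"]); return p+d*(z-p[2])/d[2]
def px(g,p):
    c=g["R"].T@(np.array(p)-np.array(g["xyz"])); return g["f"]*c[:2]/c[2]+[g["cx"],g["cy"]]
def save(g,name): cv2.imwrite("pics/"+name,g["frame"][:,:,::-1])
E
python3 - <<'E'
from h import *
for n in("scene","top"):
    g=cam(n); save(g,n+"1.png"); print(n,g["vertical_fov"],g["cx"],g["cy"],g["xyz"],g["orientation"])
print(monitor.observe())
E
```

```text
scene 56.1257544601156 316.8300702547487 195.40776937559332 [ 1.15047002 -0.33039525  0.57113618] [-2.18122261  0.01834382  1.04215863]
top 43.20644330139343 322.4036366856285 197.0812734168975 [0.47507963 0.03897092 1.19004756] [-3.07537467 -0.00607668 -1.5487717 ]
{'clock': 0.1, 'qpos': array([-1.20318452,  0.52191392, -0.03631705,  1.59991133,  0.02122372,
        1.02116761, -0.11280398]), 'qd': array([-2.25639026e-03, -9.00664677e-04,  8.84047651e-04, -1.59229197e-03,
       -1.63386191e-03, -6.86752001e-05, -7.84856987e-05]), 'joint_efforts': array([ 4.22900586e-03, -9.28484559e+01,  1.98397078e+00, -3.70534587e+01,
        1.81229284e-02,  5.34001272e-03, -8.27866688e-05]), 'position': array([0.26489436, 0.56577255, 0.24482286]), 'tool_rot': array([-1.57089435e+00,  1.00996153e-03,  1.13297220e+00]), 'force': array([ 0.98725973, -0.43342898, -0.08702897]), 'moment': array([-0.03602172, -0.01929866,  0.0125121 ]), 'grip_width': 0.08558231724806782}
```

View pics/top1.png

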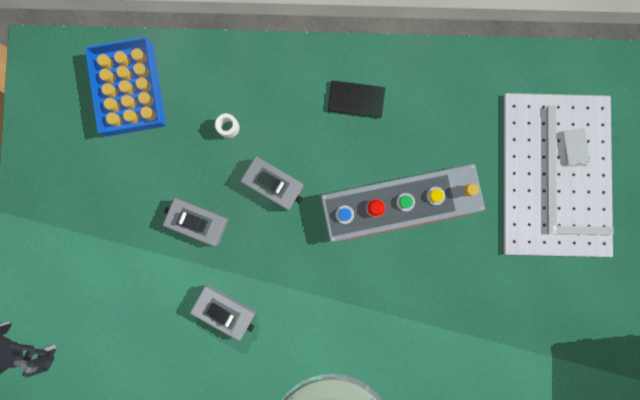

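View pics/scene1.png

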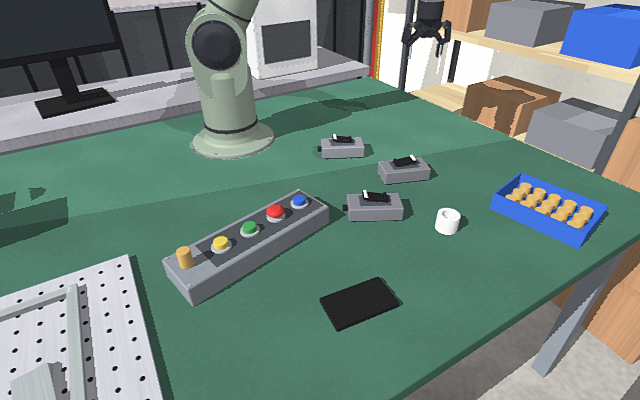

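The top view shows three lookalike boxes. The leftmost (largest y) is at (195,222), with its white rib at about (182,218). Blue is at (345,214), red (376,208), green (406,202), yellow (436,196) and the slug (471,189). Next I'll measure these precisely and cross-check them in the scene view.

```bash
python3 - <<'E'
from h import *
g=cam("top"); s=cam("scene")
im=g["frame"].astype(int); hsv=cv2.cvtColor(g["frame"],cv2.COLOR_RGB2HSV)
def cen(m,x0,y0,x1,y1):
    k=np.zeros_like(m);k[y0:y1,x0:x1]=m[y0:y1,x0:x1]; v,u=np.nonzero(k); return u.mean(),v.mean(),len(u),k
H,S,V=[hsv[:,:,i].astype(int) for i in range(3)]
for n,m,b,z in [("rib",(V>200)&(S<40),(172,205,195,232),.060),("paddle",(V<70),(172,205,215,240),.05),
 ("boxfoot",(S<60)&(V>90),(160,195,232,250),.04),
 ("blue",(S>150)&(H>100)&(H<125),(330,200,360,228),.068),("red",(S>150)&((H<8)|(H>172)),(362,195,390,220),.075),
 ("green",(S>150)&(H>50)&(H<85)&(V>130),(392,190,419,215),.068),("yellow",(S>150)&(H>18)&(H<35),(422,183,450,208),.068),("slug",(S>90)&(H>8)&(H<30),(460,178,484,200),.088),
 ("sleeve",(V>150)&(S<50),(210,108,245,142),.042)]:
    u,v,c,k=cen(m,*b); p=pt(g,u,v,z); print(n,round(u,1),round(v,1),c,(p*1000).round(),"scene px",px(s,p).round())
    if n in("rib","boxfoot"):
        r=cv2.minAreaRect(np.argwhere(k)[:,::-1].astype(np.float32)); print(r)
        B=np.array([pt(g,*q,z) for q in cv2.boxPoints(r)]); print((B*1000).round())
a=cv2.resize(g["frame"][180:260,150:250],None,fx=6,fy=6,interpolation=cv2.INTER_CUBIC)
b=cv2.resize(s["frame"][140:230,300:440],None,fx=5,fy=5,interpolation=cv2.INTER_CUBIC)
c=np.zeros((480,600,3),np.uint8);c[:]=a;cv2.imwrite("pics/a.png",a[:,:,::-1]);cv2.imwrite("pics/b.png",b[:,:,::-1])
E
```

```text
rib 182.2 217.7 32 [497. 346.  60.] scene px [413. 158.]
((182.1000213623047, 217.80003356933594), (2.683281421661377, 11.180339813232422), 26.56505012512207)
[[487. 354.  60.]
 [509. 344.  60.]
 [507. 338.  60.]
 [484. 348.  60.]]
paddle 194.0 222.8 245 [486. 321.  50.] scene px [403. 161.]
boxfoot 195.6 221.7 1540 [489. 320.  40.] scene px [403. 165.]
((195.12069702148438, 221.94827270507812), (59.60820007324219, 31.753902435302734), 21.801406860351562)
[[478. 397.  40.]
 [546. 373.  40.]
 [498. 246.  40.]
 [431. 270.  40.]]
blue 344.4 214.1 112 [513. -16.  68.] scene px [299. 198.]
red 375.9 207.5 232 [529. -85.  75.] scene px [275. 209.]
green 405.6 201.5 112 [ 544. -152.   68.] scene px [249. 225.]
yellow 436.1 195.2 126 [ 559. -220.   68.] scene px [221. 240.]
slug 470.3 189.5 142 [ 572. -290.   88.] scene px [185. 249.]
sleeve 226.9 125.0 370 [712. 257.  42.] scene px [447. 214.]
```

View pics/a.png

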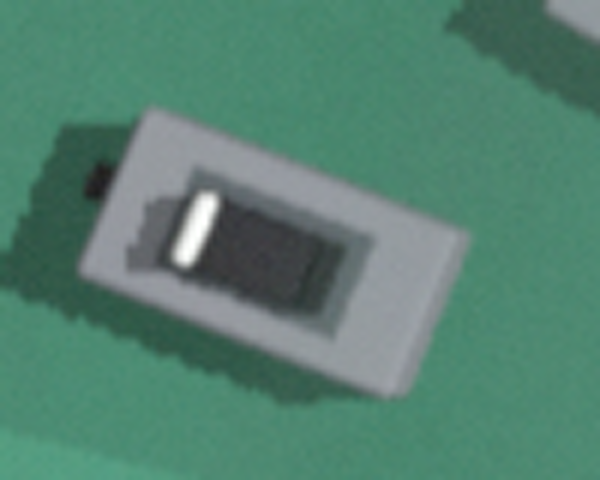

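View pics/b.png

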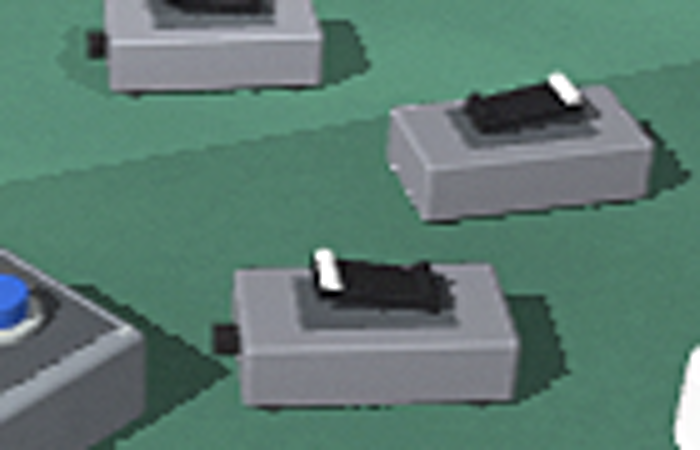

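The rib checks out: it measures (497,346) at z≈60 mm and its scene reprojection matches. The buttons are 70 mm apart as stated. I'll shut the fingers and go over the rib.

Call:
{"op": "drive_tool", "data": {"steps": [0,20,-20,0,0,0,29,-27,0,0,0,29,-27,0,0,0,29,-27,0,0,0,29,-27,0,0], "grip_force": 60}}

```text
clock: 0.62
position: [0.402, 0.4365, 0.2452]
tool_rot: [-1.571, 0.0, 1.133]
force: [1.1, 0.7, 1.1]
grip_width: 0.0253
```

Call:
{"op": "drive_tool", "data": {"steps": [0,29,-27,-20,0,0,29,-27,-20,0,0,29,-27,-20,0,0,10,-11,-20,0,0,0,0,-20,0]}}

```text
clock: 1.03
position: [0.4959, 0.3468, 0.148]
tool_rot: [-1.573, 0.001, 1.127]
force: [-0.5, 0.2, -1.1]
grip_width: -0.0
```

Call:
{"op": "drive_tool", "data": {"steps": [0,0,0,-15,0,0,0,0,-10,0,0,0,0,0,0,0,0,0,0,0,0,0,0,0,0]}}

```text
clock: 1.45
position: [0.4929, 0.3515, 0.1249]
tool_rot: [-1.571, -0.001, 1.133]
force: [0.3, -0.2, -0.0]
grip_width: -0.0001
```

Call:
{"op": "drive_tool", "data": {"steps": [0,5,-4,-12,0,0,0,0,-12,0,0,0,0,-12,0,0,0,0,0,0,0,0,0,0,0]}}

```text
clock: 1.87
position: [0.4971, 0.3468, 0.087]
tool_rot: [-1.57, 0.002, 1.133]
force: [0.2, 1.0, 0.6]
grip_width: -0.0001
```

```bash
python3 - <<'E'
from h import *
s=cam("scene");t=cam("top");print(monitor.observe()["position"],monitor.observe()["force"])
b=cv2.resize(s["frame"][110:200,350:470],None,fx=4,fy=4,interpolation=cv2.INTER_CUBIC)
a=cv2.resize(t["frame"][170:260,140:220],None,fx=4,fy=4,interpolation=cv2.INTER_CUBIC)
cv2.imwrite("pics/c.png",np.hstack([b,a])[:,:,::-1])
E
```

```text
[0.49767484 0.34718111 0.08812213] [ 0.17710282 -0.30083536  0.29350448]
```

View pics/c.png

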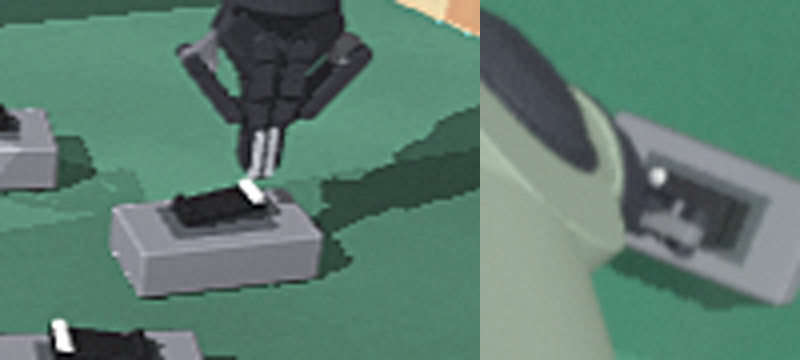

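The fingertips (scene crop 262,178) hang just above the white rib (252,192). I'll press down in small steps.

Call:
{"op": "drive_tool", "data": {"steps": [0,0,0,-6,0,0,0,0,-4,0,0,0,0,-2,0,0,0,0,-2,0,0,0,0,0,0]}}

```text
clock: 2.38
position: [0.4977, 0.3473, 0.0738]
tool_rot: [-1.571, -0.0, 1.133]
force: [-0.2, -0.2, -0.3]
grip_width: 0.0
```

Call:
{"op": "drive_tool", "data": {"steps": [0,0,0,-2,0,0,0,0,-2,0,0,0,0,-1,0,0,0,0,0,0,0,0,0,0,0]}}

```text
clock: 2.8
position: [0.4978, 0.3472, 0.0692]
tool_rot: [-1.571, -0.001, 1.133]
force: [1.6, 1.8, 6.1]
grip_width: 0.0
```

Call:
{"op": "drive_tool", "data": {"steps": [0,0,0,-1,0,0,0,0,-1,0,0,0,0,-1,0,0,0,0,0,0,0,0,0,0,0]}}

```text
clock: 3.22
position: [0.4982, 0.3474, 0.0681]
tool_rot: [-1.571, -0.002, 1.133]
force: [-7.9, -4.6, 39.4]
grip_width: -0.0001
```

```bash
python3 - <<'E'
from h import *
s=cam("scene");print(monitor.observe()["position"],monitor.observe()["force"])
cv2.imwrite("pics/d.png",cv2.resize(s["frame"][110:200,350:470],None,fx=5,fy=5,interpolation=cv2.INTER_CUBIC)[:,:,::-1])
E
```

```text
[0.49814648 0.34743705 0.06808077] [-9.40289305 -3.57094472 39.72650416]
```

View pics/d.png

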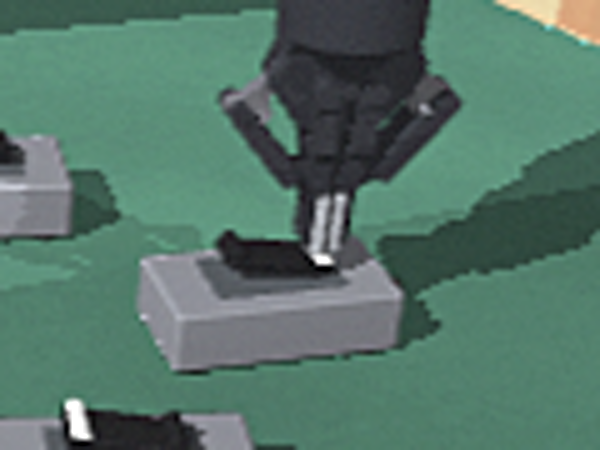

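The rocker is hard on its stop at 39 N, with the white end now low and the black end raised. I'll lift off and move over blue (513,-16).

Call:
{"op": "drive_tool", "data": {"steps": [0,0,0,5,0,0,0,0,20,0,0,0,0,25,0,0,0,0,15,0,0,1,-30,0,0]}}

```text
clock: 3.68
position: [0.4986, 0.3224, 0.1337]
tool_rot: [-1.571, -0.006, 1.138]
force: [0.3, 1.1, 0.3]
grip_width: 0.0001
```

Call:
{"op": "drive_tool", "data": {"steps": [0,2,-38,0,0,0,2,-38,0,0,0,2,-38,0,0,0,2,-38,0,0,0,2,-38,0,0]}}

```text
clock: 4.1
position: [0.5081, 0.125, 0.1308]
tool_rot: [-1.57, 0.001, 1.133]
force: [1.3, 0.9, -0.0]
grip_width: -0.0001
```

Call:
{"op": "drive_tool", "data": {"steps": [0,2,-38,0,0,0,2,-38,0,0,0,2,-38,0,0,0,0,-20,0,0,0,0,0,0,0]}}

```text
clock: 4.52
position: [0.514, -0.0124, 0.1308]
tool_rot: [-1.571, 0.002, 1.127]
force: [-0.4, -1.0, 0.3]
grip_width: 0.0002
```

```bash
python3 - <<'E'
from h import *
s=cam("scene");o=monitor.observe();print(o["position"],o["force"],o["tool_rot"])
cv2.imwrite("pics/e.png",cv2.resize(s["frame"][100:270,200:440],None,fx=3,fy=3,interpolation=cv2.INTER_CUBIC)[:,:,::-1])
E
```

```text
[ 0.5141799  -0.00959761  0.13078513] [-0.03785555  0.981694    0.37181571] [-1.57040299e+00  1.12765410e-03  1.12870258e+00]
```

View pics/e.png

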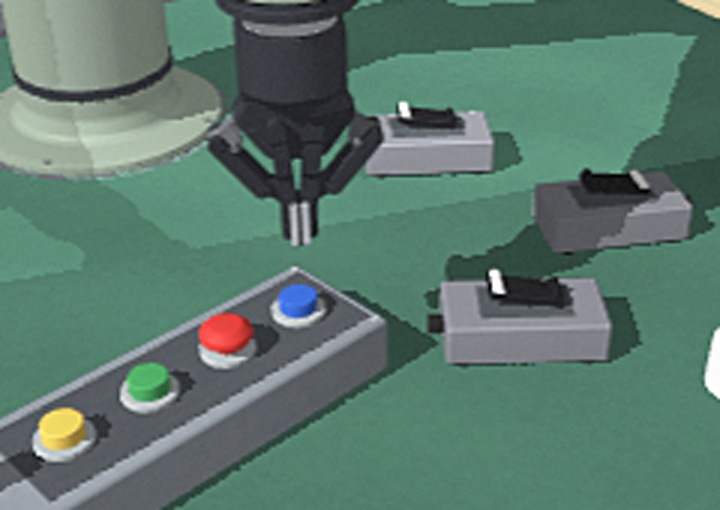

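The rocker stays on and the box hasn't moved. The tool is above blue (crop 298,297). Now I'll press it.

Call:
{"op": "drive_tool", "data": {"steps": [0,-1,-6,-15,0,0,0,0,-15,0,0,0,0,-10,0,0,0,0,-5,0,0,0,0,0,0]}}

```text
clock: 4.98
position: [0.5131, -0.0122, 0.085]
tool_rot: [-1.569, 0.001, 1.134]
force: [-0.6, -0.3, 0.4]
grip_width: -0.0002
```

Call:
{"op": "drive_tool", "data": {"steps": [0,0,0,-3,0,0,0,0,-3,0,0,0,0,-2,0,0,0,0,-2,0,0,0,0,0,0]}}

```text
clock: 5.4
position: [0.5138, -0.0129, 0.0759]
tool_rot: [-1.571, -0.0, 1.133]
force: [-0.3, 0.4, 1.2]
grip_width: -0.0003
```

Call:
{"op": "drive_tool", "data": {"steps": [0,0,0,-1,0,0,0,0,-1,0,0,0,0,0,0,0,0,0,0,0,0,0,0,0,0]}}

```text
clock: 5.82
position: [0.5138, -0.013, 0.0747]
tool_rot: [-1.571, -0.0, 1.133]
force: [-4.3, 1.4, 18.6]
grip_width: 0.0001
```

Blue is hard on its stop: TCP at 74.7 mm puts the tip at about 61 mm, with 18.6 N. Now green, lifting well clear of red.

Call:
{"op": "drive_tool", "data": {"steps": [0,0,0,5,0,0,0,0,20,0,0,0,0,20,0,0,0,0,15,0,0,0,0,0,0]}}

```text
clock: 6.23
position: [0.5148, -0.0132, 0.1366]
tool_rot: [-1.574, -0.002, 1.133]
force: [1.6, -0.8, 0.3]
grip_width: -0.0001
```

Call:
{"op": "drive_tool", "data": {"steps": [0,7,-34,0,0,0,8,-35,0,0,0,8,-35,0,0,0,7,-35,0,0,0,0,0,0,0]}}

```text
clock: 6.65
position: [0.5436, -0.1596, 0.1337]
tool_rot: [-1.572, 0.003, 1.126]
force: [-1.7, -0.7, -0.2]
grip_width: -0.0001
```

Call:
{"op": "drive_tool", "data": {"steps": [0,0,0,0,0,0,0,0,0,0,0,0,0,0,0,0,0,0,0,0,0,0,0,0,0]}}

```text
clock: 7.07
position: [0.5437, -0.1511, 0.134]
tool_rot: [-1.571, -0.0, 1.134]
force: [0.2, 0.4, -0.1]
grip_width: -0.0001
```

```bash
python3 - <<'E'
from h import *
s=cam("scene");o=monitor.observe();print(o["position"],o["force"],o["tool_rot"])
cv2.imwrite("pics/f.png",cv2.resize(s["frame"][100:290,150:350],None,fx=3,fy=3,interpolation=cv2.INTER_CUBIC)[:,:,::-1])
E
```

```text
[ 0.5437343  -0.15123685  0.13401981] [ 1.04307303 -0.78695832  0.48476866] [-1.57081389e+00 -6.32285731e-05  1.13419848e+00]
```

View pics/f.png

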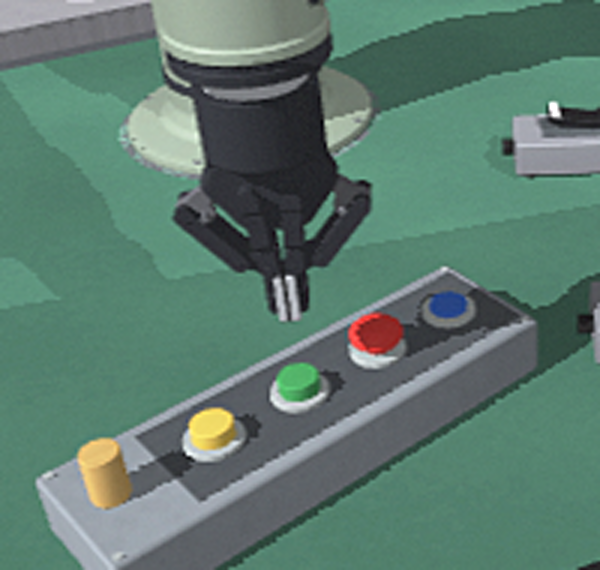

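Blue (448,306) is visibly sunk. The tool is above green (298,382), so I'll press it.

Call:
{"op": "drive_tool", "data": {"steps": [0,0,-1,-15,0,0,0,0,-15,0,0,0,0,-13,0,0,0,0,-6,0,0,0,0,0,0]}}

```text
clock: 7.53
position: [0.5431, -0.1525, 0.0839]
tool_rot: [-1.569, 0.0, 1.133]
force: [-0.3, 0.8, 0.0]
grip_width: -0.0002
```

Call:
{"op": "drive_tool", "data": {"steps": [0,0,0,-3,0,0,0,0,-3,0,0,0,0,-2,0,0,0,0,-2,0,0,0,0,0,0]}}

```text
clock: 7.95
position: [0.544, -0.153, 0.0751]
tool_rot: [-1.572, -0.0, 1.133]
force: [0.4, -0.3, -0.7]
grip_width: -0.0003
```

Call:
{"op": "drive_tool", "data": {"steps": [0,0,0,-1,0,0,0,0,-1,0,0,0,0,0,0,0,0,0,0,0,0,0,0,0,0]}}

```text
clock: 8.37
position: [0.5441, -0.1531, 0.0745]
tool_rot: [-1.572, -0.0, 1.133]
force: [-6.8, 2.9, 29.3]
grip_width: -0.0002
```

Green is on its stop (29 N). I'll lift clear and check.

Call:
{"op": "drive_tool", "data": {"steps": [0,0,0,5,0,0,0,0,25,0,0,0,0,35,0,0,0,0,35,0,0,0,0,30,0]}}

```text
clock: 8.78
position: [0.5435, -0.1531, 0.2052]
tool_rot: [-1.571, -0.0, 1.133]
force: [0.2, -0.1, -0.2]
grip_width: 0.0002
```

Call:
{"op": "drive_tool", "data": {"steps": [0,0,0,0,0,0,0,0,0,0,0,0,0,0,0,0,0,0,0,0,0,0,0,0,0]}}

```text
clock: 9.2
position: [0.5431, -0.1529, 0.2019]
tool_rot: [-1.569, 0.001, 1.133]
force: [-0.1, 0.1, 0.3]
grip_width: -0.0001
```

```bash
python3 - <<'E'
from h import *
s=cam("scene");o=monitor.observe();print(o["position"],o["force"])
cv2.imwrite("pics/g.png",cv2.resize(s["frame"][120:340,150:480],None,fx=2.4,fy=2.4,interpolation=cv2.INTER_CUBIC)[:,:,::-1])
E
```

```text
[ 0.54323289 -0.15288502  0.20199192] [-0.33978457 -0.63593232 -0.0442785 ]
```

View pics/g.png

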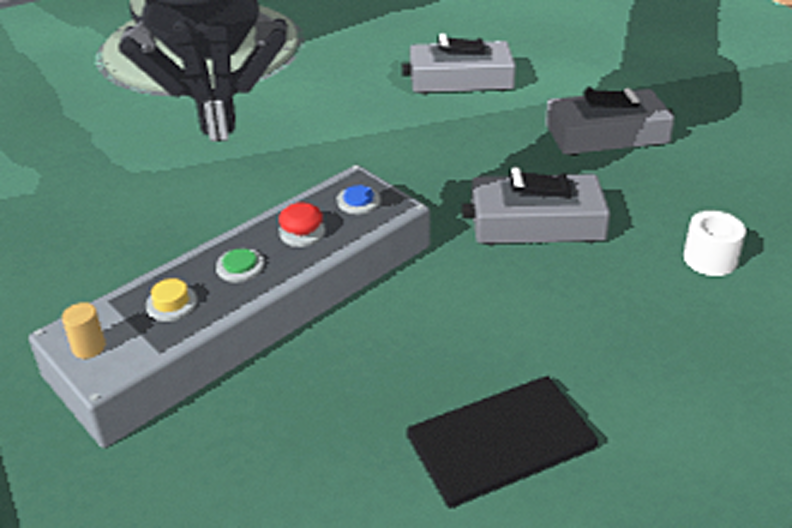

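Green (240,262) and blue (358,196) are sunk. Red and yellow are still out, the rocker's white end (632,97) is down, and the slug, sleeve and case haven't moved. The tool is clear, so I'm handing in.

```bash
python3 -c "
from workcell import workorder
print(workorder.job_done())"
```

```text
the job is handed in; nothing more can be done
None
```

The laser marker start-up is done and handed in at about 9 s of the 42 s allowed. With the fingers shut, I pressed the leftmost box's rocker on, then blue, then green, and lifted clear.

- **Presses:** each one was pushed until it stopped. Peak readings were about 40 N on the rocker, 19 N on blue and 29 N on green. On the rocker, about 40 N is right at the 40 N limit, though that limit covers the arm and gripper body and only the fingertips touched.
- **Final picture:** the rocker's white end is down and blue and green are sunk in. Red and yellow are still out. The power box, slug, sleeve and case look unmoved, and the tool is free at 202 mm height.
- **Not measured:** I judged the rocker angle and button depths from fingertip height, force and the pictures, because the joint values can't be read. "Unmoved" is also by eye; I did not re-measure those positions. No check failed or disagreed.

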